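# Tilt the desk easel's board to forty degrees

### The arm

A 7-joint arm with a two-finger parallel gripper is mounted at the origin on the work surface. World frame = base frame: x ahead of the robot, y to its left, z up, the work surface at z = 0. Lengths are in m, angles in rad, forces in N, time in s.
With the tool pointing down it reaches from about 0.4 to 0.85 m from the base axis. Payload 10.4 kg.
Tool frame: the origin (TCP) lies on the centre line of the jaws, within the pads' length; the fingertips stand 11 mm ahead of it and the grasp point (between the pads) lies 8 mm behind it; z points along the fingers, y is the line along which they close (so a half turn about z gives the same grasp; the last joint's range is limited). The gripper opens to 87 mm and grips with 3 to 60 N. Pads are 19 mm wide; open, the fingers measure 117 mm over their backs; the gripper's body (75 mm by 190 mm) begins 51 mm behind the grasp point.
Start: joints at [1.259, 0.332, -0.065, 1.46, 0.022, 1.35, -0.088], TCP at [0.178, -0.599, 0.203] pointing down, gripper open.
Joint ranges: [-2.6, 2.6], [-0.5, 2.12], [-1.47, 1.34], [0.16, 2.42], [-1.27, 4.41], [0.06, 2.06], [-2.6, 2.6]. Speed limits (rad/s): [2.22, 2.22, 2.79, 2.79, 3.14, 3.14, 3.14].

### API

Orientations are given as a unit quaternion [x, y, z, w].
In Python, from bench import r gives the robot as it stands.
- The arm moves only by the shell command python3 -m pendant 'ROWS' [OPENING] [FORCE]. ROWS is JSON, a list of rows, each a list of 4 numbers: the shift along the tool's x, y, z in m, then the turn about the tool's z in rad. A call has 1 to 8 rows; each row shifts and turns the commanded pose from where the row before left it, along the tool's axes as they then stand; what a row does not reach is not made up. A row lasts 1/12 s, in which the tool goes at most 41.7 mm and 7.16 degrees, less where a joint would pass 70% of its speed; a pose out of reach is approached as far as the arm can. A call with a gripper value outside its range is refused whole. OPENING is the opening, from 0 (shut) to 1 (fully open), set as the call begins (- or left out, the last holds). The fingers move at their own pace and stop on an object; FORCE is the grip in N (left out, the last holds). Time passes only in rows, so rows that do not move let the fingers close. It gives the time, the measured TCP pose, the force, the opening and the grip force at its end, in the units of the state.
- r.read_state(): the state, without advancing time (a new reading comes with each control period).
- r.camera(name): name is "scene" or "side" or "wrist"; returns a dict with "img" (384x512x3 uint8, red, green, blue), "camera_matrix" (3x3 intrinsics, pixels), "xyz" and "attitude" of the camera in the world. Camera axes: x right, y down, z forward; pixel columns grow to the right and rows downward; lengths in m; the calibration is good to about 2 mm. The wrist camera is an equidistant fisheye: a pixel r from the principal point sees the ray r / f radians off the axis. A picture is of the moment at which its call begins. There is no depth.
- r.close_job(): hands the job in; it is judged then, once.
Trained networks look in the newest picture that a camera, given by its name, has taken for a name from the list of things; names that differ only in an ending like _2 or _b are one class to them, and where a whole thing is asked for, a point or a joint stands for the part that bears it (a point fixed in the world has none). Each returns a list of dicts, best first, with "score" (0 to 1); they miss things now and then, are a little off and sometimes report something else, mostly with a low value. They report only what shows in the picture. A call takes as long as a camera call. They do not tell look-alikes from the thing itself.
- r.outline_of(thing, camera): "mask" (384x512 bool, what is visible of it) and "bbox" ([centre column, centre row, width, height] in pixels, round what is visible of it).
The state is a dict: "time": time; "joint_positions": joint angles; "joint_vel": joint speeds; "joint_torque": joint torques, N m; "ee_pos": TCP position; "eef_rot": TCP orientation; "ft_force": force on the tool from outside, world axes, zero at the start; "torque": the same for the moment, N m; "width": finger opening in m; "grip_force": force on a finger pad.
Only numpy, scipy, OpenCV 4.12 (cv2) and the standard library are available. Lean on these libraries where they do the work, as an engineer would, in place of code of your own. Each camera call takes 0.05 s, during which the arm holds its last target. There are 200 camera calls.

### The job

Set up the desk easel for the pupil across the bench: with the fingertips, lift its board gently by the free edge, never swinging it fast, and leave it standing by itself at 40 degrees from the bench top; its clamped stays are springy, so check the angle after letting go and correct it. The birdhouse front lying on the board has wet paint: do not touch it, and keep it on the board at its ledge. Leave the paint bottles and the finished birdhouse where they stand.

Things in the scene. Friction and masses are not known exactly. Their poses are not given: they have to be found in the camera images.
- easel: The easel's drawer box, light wood, 220 (x) x 300 (y) mm, fixed on a plywood riser, 4 mm wider all round, whose height varies. Origin: under the box, mid-width, 0 to 40 mm above the bench; the board's hinge line runs along y, 120 mm from it towards +x and 77 mm higher. x points level from the board's free edge (robot's side) to the hinge. The board overhangs the box by 50 mm on the robot's side, open below.
- board: The tilting board, plywood 260 (x) x 360 (y) x 12 mm, 0.75 kg, flat at the start with its underside 77 mm above the easel's origin. Origin: its centre, at the underside, 130 mm from the hinge line. x points from free edge to hinge, y along the hinge, z is its upward normal; the tilt of z is the board's angle (0 to about 69 degrees). On top, at the hinge, a ledge 300 mm long, 10 wide, 16 high.
- lift_edge (a point): Middle of the lower corner of the board's free end, 260 mm from the hinge; moves with the board. All of that end is bare and may be lifted from below: some 12 N upward moves it, up and towards the hinge. It is stiff and stays where it is left, but the stays are springy: let go after a push up, it sinks back by some degrees within half a second. It can be pushed down too, with no such give.
- red_bottle: White plastic paint bottle with a red cap, 58 mm across, 135 mm tall, loose, upright. Origin: centre of its underside. Bystander.
- blue_bottle: White plastic paint bottle with a blue cap, 58 mm across, 135 mm tall, loose, upright. Origin: centre of its underside. Bystander.
- birdhouse: Finished white birdhouse with a red gable roof, roof 102 x 98 mm, 135 mm tall, loose. Origin: centre of its underside. Bystander.
- panel: The pupil's birdhouse front, pink with a red gable, loose plywood 9 mm thick, about 0.1 to 0.22 kg: a 110 (x) x 140 mm (y) rectangle plus a gable whose point is 125 mm from the origin towards the board's free edge. Origin: rectangle's centre, underside. Its straight foot, 55 mm from the origin towards the hinge, starts 2 to 12 mm from the ledge; as the board tilts the panel may slide down to the ledge.
Mind the look-alikes: they are no part of the job. There is more than one size of the panel; the job needs the larger.

How it is judged:
By the outcome, as a careful person would: the job done as asked, in the order asked, and still so for the second after the job is handed in, with the robot touching nothing.
It also fails if it takes over 51 s, if anything falls off the work surface, if the arm or the gripper's body presses on something with over 40 N, if the wrist force passes 120 N, or if a joint passes its speed limit or range.

## Working session

There is one attempt and no reset: what is moved stays moved. The work goes in short steps, Python scripts to look and compute and a shell command to move; the robot and the scene stay as the last step left them, time stands still between calls to the robot, and variables do not carry over. Pictures are saved under pics/ and viewed, at most 10 in all, crops included, and the job is handed in when it is done.

```bash
mkdir -p pics; ls
python3 - <<'E'
from bench import r
import cv2,numpy as np
s=r.read_state();print({k:np.round(v,3) for k,v in s.items()})
ims=[]
for c in ["scene","side"]:
    d=r.camera(c);ims.append(d["img"]);print(c,d["camera_matrix"],d["xyz"],d["attitude"])
    for t in ["easel","board","panel","red_bottle","blue_bottle","birdhouse"]:
        for o in r.outline_of(t,c): print(t,round(o["score"],2),np.round(o["bbox"]))
    cv2.imwrite(f"pics/{c}0.png",cv2.resize(d["img"],(800,600))[...,::-1])
E
```

```text
pics
{'time': np.float64(0.0), 'joint_positions': array([ 1.259,  0.333, -0.065,  1.461,  0.022,  1.35 , -0.089]), 'joint_vel': array([ 0.   , -0.001, -0.   , -0.   ,  0.   , -0.001, -0.   ]), 'joint_torque': array([-0.0000e+00, -6.2325e+01,  2.4000e-02, -3.8989e+01, -6.1000e-02,
        4.0000e-02,  0.0000e+00]), 'ee_pos': array([ 0.178, -0.599,  0.202]), 'eef_rot': array([ 0.99 ,  0.144, -0.   , -0.001]), 'ft_force': array([-0.711, -0.692,  0.202]), 'torque': array([ 0.006,  0.026, -0.036]), 'grip_force': np.float64(0.0), 'width': np.float64(0.087)}
scene [[383.65283154   0.         252.36966912]
 [  0.         383.65283154 194.05369309]
 [  0.           0.           1.        ]] [ 1.33092365 -0.49430939  0.72767439] [ 0.78176091  0.41166471 -0.20657381 -0.42036807]
easel 0.81 [273. 218. 147. 104.]
board 0.57 [272. 207. 151.  82.]
panel 0.96 [283. 204.  60.  41.]
panel 0.96 [164. 290.  62.  43.]
red_bottle 0.97 [285. 156.  20.  33.]
blue_bottle 0.94 [173. 207.  25.  47.]
blue_bottle 0.29 [283. 206.  62.  40.]
birdhouse 0.66 [325. 167.  33.  38.]
side [[388.98025498   0.         248.92679061]
 [  0.         388.98025498 198.69339694]
 [  0.           0.           1.        ]] [0.35894746 0.64279738 0.72763413] [-0.16694041  0.89830008 -0.39747622  0.08485585]
easel 0.63 [229. 241. 181. 145.]
board 0.86 [229. 240. 181. 142.]
panel 0.73 [265. 159.  42.  27.]
panel 0.71 [216. 219.  83.  53.]
red_bottle 0.89 [294. 353.  35.  54.]
blue_bottle 0.63 [331. 190.  26.  45.]
birdhouse 0.96 [211. 352.  75.  64.]
```

View pics/scene0.png

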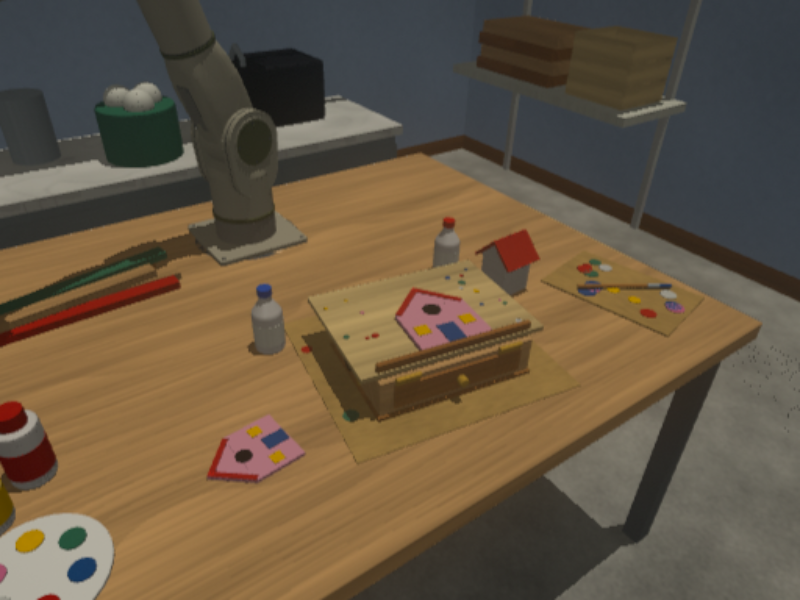

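View pics/side0.png

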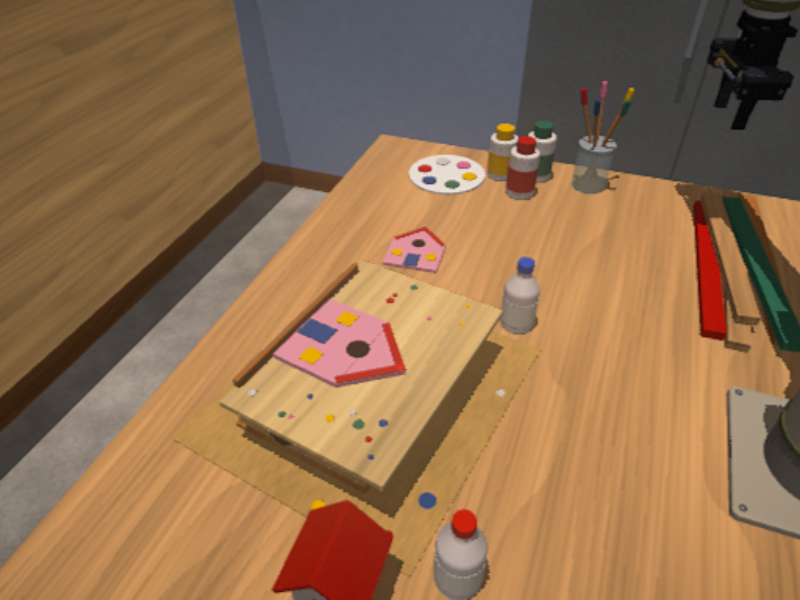

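Scene: the larger panel (scene ~(440,318), side ~(340,345)) lies on the board. A smaller look-alike lies on the bench (scene (257,450), side (415,250)). The red bottle and birdhouse stand at the board's −y/+y end, and the blue bottle near the other. I'll fit the easel pose from corner pixels.

```bash
cat > h.py <<'E'
from bench import r
import numpy as np,cv2
from scipy.spatial.transform import Rotation as R
from scipy.optimize import least_squares
def proj(d,P):
    p=(np.atleast_2d(P)-d["xyz"])@R.from_quat(d["attitude"]).as_matrix()
    K=d["camera_matrix"]; return p[:,:2]/p[:,2:]*K[0,0]+K[:2,2]
def board_pts(q,th,local):
    # q: hinge-line centre x,y, yaw, riser ; local: (dist from hinge towards free edge, y, z above underside)
    l=np.atleast_2d(local).astype(float); c,s=np.cos(th),np.sin(th)
    x=-(l[:,0]*c)+l[:,2]*s; z=l[:,0]*s+l[:,2]*c+q[3]+.077
    cy,sy=np.cos(q[2]),np.sin(q[2])
    return np.c_[q[0]+cy*x-sy*l[:,1], q[1]+sy*x+cy*l[:,1], z]
E
python3 - <<'E'
from h import *
ds={c:r.camera(c) for c in ["scene","side"]}
T=.012
# corners: free+y, free-y, hinge-y, hinge+y (top)
loc=np.array([[.26,.18,T],[.26,-.18,T],[0,-.18,T],[0,.18,T]])
k=512/800
# side cam sits at +y looking -y
obs={"side":np.array([[383,488],[500,312],[362,263],[222,402]])*k,
     "scene":np.array([[470,262],[308,302],[373,369],[541,323]])*k}
f=lambda q:np.concatenate([(proj(ds[c],board_pts(q,0,loc))-obs[c]).ravel() for c in ds])
best=min((least_squares(f,[.6,0,y,.02]) for y in (-.5,0,.5)),key=lambda s:s.cost)
print(best.x,np.round(best.fun.reshape(-1,2),1))
q=best.x;np.save("q.npy",q)
print("lift",board_pts(q,0,[[.26,0,0],[.26,.18,0],[.26,-.18,0]]))
# objects: ray through bbox bottom centre to z=0
for c in ds:
  for t in ["red_bottle","blue_bottle","birdhouse","panel"]:
    for o in r.outline_of(t,c)[:2]:
      b=o["bbox"];K=ds[c]["camera_matrix"]
      v=R.from_quat(ds[c]["attitude"]).apply([(b[0]-K[0,2])/K[0,0],(b[1]-K[1,2])/K[0,0],1])
      z=.0675 if t!="panel" else q[3]+.095
      print(c,t,round(o["score"],2),np.round(ds[c]["xyz"]+v*(z-ds[c]["xyz"][2])/v[2],3))
  im=cv2.resize(ds[c]["img"],(800,600))[...,::-1].copy()
  for p in proj(ds[c],np.r_[board_pts(q,0,loc),board_pts(q,0,loc*[1,1,0])])/k: cv2.circle(im,tuple(int(v) for v in p),3,(255,0,255),1)
  cv2.imwrite(f"pics/{c}1.png",im)
a=[cv2.imread("pics/side1.png")[230:520,200:530],cv2.imread("pics/scene1.png")[230:520,270:600]]
cv2.imwrite("pics/fit.png",cv2.resize(np.hstack(a),None,fx=1.2,fy=1.2))
E
```

```text
[ 0.74874772  0.07172547 -0.1490054   0.0041702 ] [[-1.4 -2.9]
 [ 0.  -3.7]
 [-5.7  6. ]
 [ 2.4 -0.4]
 [ 0.8  1.6]
 [ 1.2 -1. ]
 [-1.4 -1. ]
 [-3.4  2.3]]
lift [[ 0.49162872  0.11032368  0.0811702 ]
 [ 0.51835055  0.28832914  0.0811702 ]
 [ 0.46490689 -0.06768178  0.0811702 ]]
scene red_bottle 0.9 [0.41  0.312 0.068]
scene blue_bottle 0.81 [ 0.472 -0.153  0.068]
scene birdhouse 0.91 [0.544 0.374 0.068]
scene birdhouse 0.67 [0.619 0.085 0.068]
scene panel 0.94 [ 0.774 -0.311  0.099]
scene panel 0.91 [0.674 0.088 0.099]
side red_bottle 0.93 [0.417 0.315 0.068]
side blue_bottle 0.78 [ 0.454 -0.141  0.068]
side birdhouse 0.63 [0.552 0.364 0.068]
side panel 0.67 [ 0.645 -0.167  0.099]
side panel 0.6 [0.669 0.094 0.099]
```

View pics/fit.png

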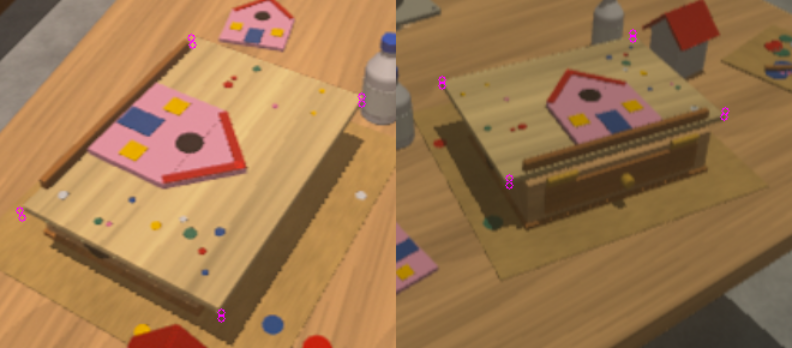

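```bash
python3 -m pendant '[[0.035,0,-0.02,0.11],[0.035,0,-0.02,0.11],[0.035,0,-0.02,0.11],[0.035,0,-0.02,0.108],[0,-0.04,0,0],[0,-0.04,0,0],[0,-0.04,0,0],[0,-0.04,0,0]]' 0 10; python3 -m pendant '[[0,-0.04,0,0],[0,-0.04,0,0],[0,-0.04,0,0],[0,-0.04,0,0],[0,-0.04,0,0],[0,-0.04,0,0],[0,-0.04,0,0],[0,-0.04,0,0]]'
```

```text
time: 1.87
ee_pos: [0.34, -0.422, 0.2823]
eef_rot: [0.997, -0.074, -0.0, -0.0]
ft_force: [0.3, 0.0, 0.4]
width: 0.0413
grip_force: 0.0
time: 2.53
ee_pos: [0.3871, -0.1054, 0.2829]
eef_rot: [0.997, -0.075, 0.0, 0.0]
ft_force: [1.0, -0.4, 0.2]
width: 0.0008
grip_force: 0.0
```

```bash
python3 -m pendant '[[0,-0.04,0,0],[0,-0.04,0,0],[0,-0.04,0,0],[0,-0.04,0,0],[0,-0.04,0,0],[0,-0.02,0,0],[0,0,0,0]]'
python3 - <<'E'
from h import *
d=r.camera("wrist");print(d["camera_matrix"],d["xyz"],d["attitude"]);print(r.read_state()["ee_pos"])
cv2.imwrite("pics/w1.png",cv2.resize(d["img"],(800,600))[...,::-1])
E
```

```text
time: 3.12
ee_pos: [0.4197, 0.1154, 0.283]
eef_rot: [0.997, -0.071, 0.0, -0.001]
ft_force: [-0.3, -0.2, -0.6]
width: 0.0007
grip_force: 0.0
[[297.31863964   0.         251.9979672 ]
 [  0.         297.31863964 191.57801125]
 [  0.           0.           1.        ]] [0.48913194 0.10432363 0.46501911] [-0.64964195  0.74896411  0.09909804 -0.08483914]
[0.41977634 0.11258168 0.28281024]
```

View pics/w1.png

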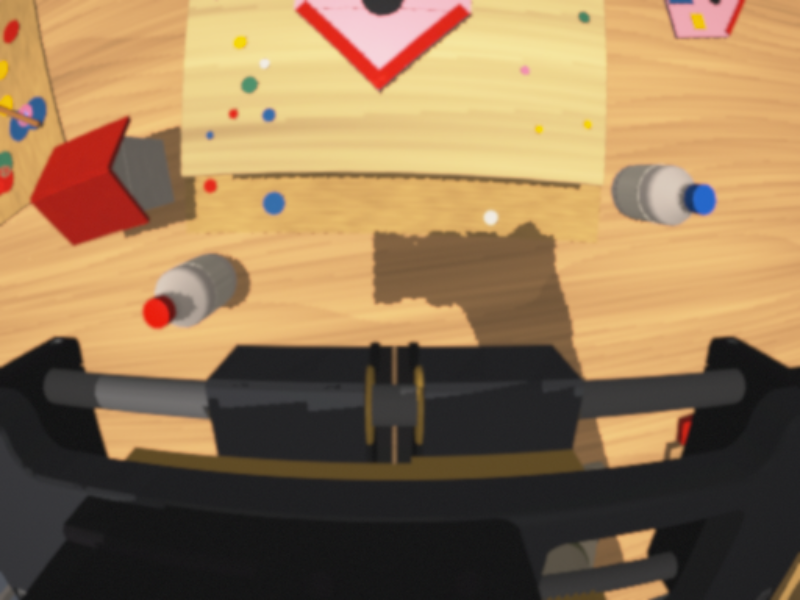

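Wrist view: bare free edge runs from (182,177) to (604,184) with its middle at (393,177). The bottles are at (195,285) and (670,190), the birdhouse at (100,180), and the panel's point is at (380,88), well back from the edge. I'll do a joint refit including these pixels.

```bash
cat >> h.py <<'E'
def projf(d,P):
    p=(np.atleast_2d(P)-d["xyz"])@R.from_quat(d["attitude"]).as_matrix()
    K=d["camera_matrix"]; rho=np.hypot(p[:,0],p[:,1]); a=np.arctan2(rho,p[:,2])
    return p[:,:2]/rho[:,None]*a[:,None]*K[0,0]+K[:2,2]
E
python3 - <<'E'
from h import *
ds={c:r.camera(c) for c in ["scene","side","wrist"]}
T=.012;k=512/800
loc=np.array([[.26,.18,T],[.26,-.18,T],[0,-.18,T],[0,.18,T]])
side=np.array([[383,488],[500,312],[362,263],[222,402]])*k
scene=np.array([[470,262],[308,302],[541,323]])*k
wr=np.array([[182,177],[604,184]])*k
f=lambda q:np.concatenate([(proj(ds["side"],board_pts(q,0,loc))-side).ravel(),(proj(ds["scene"],board_pts(q,0,loc[[0,1,3]]))-scene).ravel(),3*(projf(ds["wrist"],board_pts(q,0,loc[:2]))-wr).ravel()])
s=least_squares(f,np.load("q.npy"),loss="soft_l1");q=s.x;np.save("q.npy",q)
print(q,np.round(f(q).reshape(-1,2),1))
print("lift",board_pts(q,0,[[.26,0,0]]))
for P,n in (([380,88],"tip"),):
  print(n,least_squares(lambda v:projf(ds["wrist"],board_pts(q,0,[[v[0],v[1],.021]]))[0]-np.array(P)*k,[.2,0]).x)
E
```

```text
[ 0.75072641  0.05696739 -0.16591794 -0.0014866 ] [[ 0.3 -2.6]
 [ 2.  -1.8]
 [ 1.2 -2.3]
 [-0.8 -1.9]
 [-2.9  0.2]
 [-2.9 -1.2]
 [-0.3  3.9]
 [ 0.1  0.5]
 [-6.2 -0.6]]
lift [[0.49429694 0.0999084  0.0755134 ]]
tip [0.19291893 0.00964799]
```

```bash
python3 -m pendant '[[0,0,0.037,0.02],[0,0,0.037,0],[0,0,0.037,0],[0,0,0.037,0],[0,0,0.037,0],[0,0,0.034,0],[0.02,0.01,0,0],[0.02,0,0,0]]'; python3 -m pendant '[[0.01,0,0,0],[0.008,0,0,0],[0.004,0,0,0],[0.004,0,0,0]]'
```

```text
time: 3.98
ee_pos: [0.4559, 0.0904, 0.0613]
eef_rot: [0.996, -0.085, -0.002, 0.001]
ft_force: [0.9, 0.0, 1.4]
width: 0.0006
grip_force: 0.0
time: 4.32
ee_pos: [0.4808, 0.0894, 0.0633]
eef_rot: [0.996, -0.084, -0.003, 0.001]
ft_force: [-24.1, 1.0, 18.1]
width: 0.0005
grip_force: 12.2
```

```bash
python3 -m pendant '[[0.001,0,-0.002,0],[0,0,-0.003,0],[0,0,-0.003,0],[0,0,-0.003,0]]'; python3 -m pendant '[[0.0,0,-0.003,0],[0,0,-0.003,0],[0,0,-0.003,0],[0,0,0,0]]'
python3 - <<'E'
from h import *
d=r.camera("side")["img"]; e=r.camera("scene")["img"]
cv2.imwrite("pics/s2.png",cv2.resize(np.hstack([d[130:330,130:330],e[130:330,170:370]]),(800,400))[...,::-1])
E
```

```text
time: 4.65
ee_pos: [0.4806, 0.0894, 0.0734]
eef_rot: [0.996, -0.084, -0.003, 0.001]
ft_force: [-8.0, 1.4, -4.8]
width: 0.0009
grip_force: 3.8
time: 4.98
ee_pos: [0.485, 0.0893, 0.0847]
eef_rot: [0.996, -0.084, 0.001, 0.0]
ft_force: [-0.5, 0.8, 0.1]
width: 0.0005
grip_force: 0.0
```

View pics/s2.png

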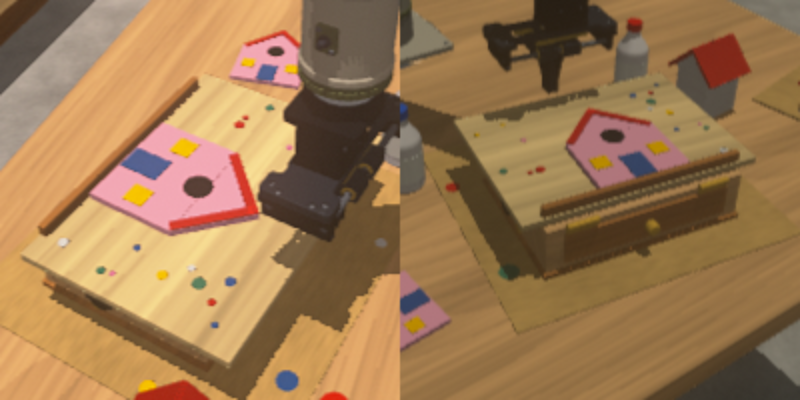

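```bash
python3 -m pendant '[[-0.012,0,0,0],[0,0,0.012,0],[0,0,0.012,0],[0,0,0,0],[0.006,0,0,0],[0.005,0,0,0],[0.002,0,-0.002,0],[0.002,0,-0.002,0]]';python3 -m pendant '[[0.003,0,-0.003,0],[0.003,0,-0.003,0],[0.003,0,-0.003,0]]';python3 -m pendant '[[0.001,0,-0.003,0],[0.001,0,-0.003,0]]'
```

```text
time: 5.75
ee_pos: [0.4806, 0.0894, 0.0608]
eef_rot: [0.996, -0.084, -0.007, 0.001]
ft_force: [-27.5, 5.3, -4.7]
width: 0.0006
grip_force: 14.1
time: 6.0
ee_pos: [0.481, 0.0891, 0.0665]
eef_rot: [0.996, -0.082, -0.016, 0.002]
ft_force: [-57.6, 11.0, -5.0]
width: 0.0005
grip_force: 29.0
time: 6.17
ee_pos: [0.4811, 0.0891, 0.0715]
eef_rot: [0.996, -0.082, -0.018, 0.002]
ft_force: [-56.9, 10.4, -5.6]
width: 0.0005
grip_force: 28.7
```

```bash
python3 -m pendant '[[-0.03,0,0,0],[-0.03,0,0,0],[0,0.02,-0.035,0],[0,0.02,-0.035,0],[0,0.02,-0.035,0],[0,0.02,-0.035,0],[0,0.02,-0.035,0],[0,0.02,-0.035,0]]';python3 -m pendant '[[0,0.02,-0.036,0],[0,0.02,-0.036,0],[0,0.02,-0.036,0],[0,0.02,-0.036,0],[0,0,-0.04,0],[0,0,-0.04,0],[0,0,-0.04,0],[0,0,-0.04,0]]'; python3 -m pendant '[[0,0,-0.041,0],[0,0,-0.041,0],[0,0,-0.041,0],[0,0,-0.041,0]]';python3 -c "
from h import *
s=r.read_state();print(np.round(s['joint_positions'],3))"
```

```text
time: 6.83
ee_pos: [0.4189, -0.0225, 0.2914]
eef_rot: [0.996, -0.084, 0.001, 0.0]
ft_force: [0.8, -0.4, -0.3]
width: 0.0004
grip_force: 0.0
time: 7.5
ee_pos: [0.408, -0.1015, 0.578]
eef_rot: [0.996, -0.085, 0.015, 0.001]
ft_force: [0.2, 1.0, 0.6]
width: 0.0008
grip_force: 0.0
time: 7.83
ee_pos: [0.4026, -0.1006, 0.6223]
eef_rot: [0.994, -0.084, 0.065, 0.006]
ft_force: [-0.5, -0.6, 0.3]
width: 0.0002
grip_force: 0.0
[ 1.26  -0.058 -1.005  0.984 -0.068  2.058 -1.523]
```

```bash
python3 -m pendant '[[0.02,0,-0.035,0],[0.02,0,-0.035,0],[0.02,0,-0.035,0],[0.02,0,-0.035,0],[0.02,0,-0.035,0],[0.02,0,-0.035,0],[0.02,0,-0.035,0],[0.02,0,-0.035,0]]';python3 -c "
from h import *
s=r.read_state();print(np.round(s['joint_positions'],3),R.from_quat(s['eef_rot']).as_matrix().round(3))"
```

```text
time: 8.5
ee_pos: [0.447, -0.1126, 0.6692]
eef_rot: [0.989, -0.085, 0.117, 0.007]
ft_force: [-0.4, -0.0, -0.6]
width: 0.0007
grip_force: 0.0
[ 2.320e-01  1.400e-02 -8.700e-02  8.340e-01  2.000e-03  2.058e+00
 -1.595e+00] [[ 0.958 -0.169  0.23 ]
 [-0.166 -0.986 -0.034]
 [ 0.233 -0.005 -0.973]]
```

```bash
python3 -m pendant '[[0.02,0,-0.035,0],[0.02,0,-0.035,0],[0.02,0,-0.035,0],[0.02,0,-0.035,0],[0.02,0,-0.035,0],[0.02,0,-0.035,0],[0.02,0,-0.035,0],[0.02,0,-0.035,0]]';python3 -m pendant '[[0.02,0,-0.035,0],[0.02,0,-0.035,0],[0.02,0,-0.035,0],[0.02,0,-0.035,0],[0.02,0,-0.035,0],[0.02,0,-0.035,0],[0.02,0,-0.035,0],[0.02,0,-0.035,0]]';python3 -c "
from h import *
s=r.read_state();print(np.round(s['joint_positions'],3),R.from_quat(s['eef_rot']).as_matrix().round(3))"
```

```text
time: 9.17
ee_pos: [0.4921, -0.1212, 0.7429]
eef_rot: [0.976, -0.084, 0.198, 0.014]
ft_force: [-0.4, 0.8, 0.8]
width: 0.0003
grip_force: 0.0
time: 9.83
ee_pos: [0.476, -0.115, 0.8518]
eef_rot: [0.945, -0.083, 0.316, 0.029]
ft_force: [-0.2, -0.3, -0.1]
width: 0.0004
grip_force: 0.0
[-0.268  0.134  0.69   0.326 -0.238  2.058 -1.541] [[ 0.786 -0.176  0.592]
 [-0.139 -0.984 -0.107]
 [ 0.602  0.002 -0.798]]
```

```bash
python3 -m pendant '[[-0.0254,-0.0127,0.024,0],[-0.0254,-0.0127,0.024,0],[-0.0254,-0.0127,0.024,0],[-0.0254,-0.0127,0.024,0],[-0.0254,-0.0127,0.024,0],[-0.0254,-0.0127,0.024,0],[-0.0254,-0.0127,0.024,0],[-0.0254,-0.0127,0.024,0]]';python3 -m pendant '[[-0.0254,-0.0127,0.024,0],[-0.0254,-0.0127,0.024,0],[-0.0254,-0.0127,0.024,0],[-0.0254,-0.0127,0.024,0],[-0.0254,-0.0127,0.024,0],[-0.0254,-0.0127,0.024,0],[-0.0254,-0.0127,0.024,0],[0,0,0,0]]';python3 -c "
from h import *
s=r.read_state();print(s['ee_pos'],np.round(s['joint_positions'],3),R.from_quat(s['eef_rot']).as_matrix().round(3))"
```

```text
time: 10.5
ee_pos: [0.4468, -0.0277, 0.6523]
eef_rot: [0.945, -0.1, 0.312, 0.013]
ft_force: [0.5, -0.2, 0.1]
width: 0.0003
grip_force: 0.0
time: 11.17
ee_pos: [0.4482, 0.0676, 0.4649]
eef_rot: [0.95, -0.098, 0.297, 0.02]
ft_force: [-0.6, 1.0, -1.3]
width: 0.0006
grip_force: 0.0
[0.44816414 0.06763009 0.46492057] [-0.301 -0.496 -0.154  1.821  0.275  1.317 -2.234] [[ 0.805 -0.198  0.559]
 [-0.175 -0.98  -0.096]
 [ 0.567 -0.021 -0.823]]
```

```bash
python3 -m pendant '[[-0.02,-0.0015,0.0265,0],[-0.02,-0.0015,0.0265,0],[-0.02,-0.0015,0.0265,0],[-0.02,-0.0015,0.0265,0],[-0.02,-0.0015,0.0265,0],[-0.02,-0.0015,0.0265,0],[-0.02,-0.0015,0.0265,0],[-0.02,-0.0015,0.0265,0]]';python3 -c "
from h import *
s=r.read_state();print(s['ee_pos'],np.round(s['joint_positions'],3),R.from_quat(s['eef_rot']).as_matrix().round(3))"
```

```text
time: 11.83
ee_pos: [0.453, 0.0911, 0.2086]
eef_rot: [0.949, -0.1, 0.297, 0.02]
ft_force: [1.0, 1.1, 0.8]
width: 0.001
grip_force: 0.0
[0.45298537 0.09106457 0.20856032] [-0.296 -0.438 -0.267  2.314  0.385  0.824 -2.548] [[ 0.803 -0.202  0.56 ]
 [-0.179 -0.979 -0.097]
 [ 0.568 -0.022 -0.823]]
```

```bash
python3 -m pendant '[[-0.0175,0.0008,0.0244,0],[-0.0175,0.0008,0.0244,0],[-0.0175,0.0008,0.0244,0],[-0.0175,0.0008,0.0244,0],[-0.0175,0.0008,0.0244,0],[0,0,0,0]]';python3 -c "
from h import *
s=r.read_state();print(s['ee_pos'],np.round(s['joint_positions'],3),R.from_quat(s['eef_rot']).as_matrix().round(3))
d=r.camera('side')['img'];e=r.camera('wrist')['img']
cv2.imwrite('pics/s3.png',cv2.resize(np.hstack([d[130:330,130:330],e[0:300,100:400][::1,::1][:200,:200]]),(800,400))[...,::-1])"
```

```text
time: 12.33
ee_pos: [0.4513, 0.0941, 0.1293]
eef_rot: [0.95, -0.099, 0.297, 0.018]
ft_force: [0.3, 0.2, -0.0]
width: 0.0007
grip_force: 0.0
[0.45131537 0.09410626 0.12932369] [ 0.301 -0.41  -0.79   2.406  0.152  0.551 -2.406] [[ 0.804 -0.199  0.561]
 [-0.178 -0.98  -0.093]
 [ 0.568 -0.025 -0.823]]
```

View pics/s3.png

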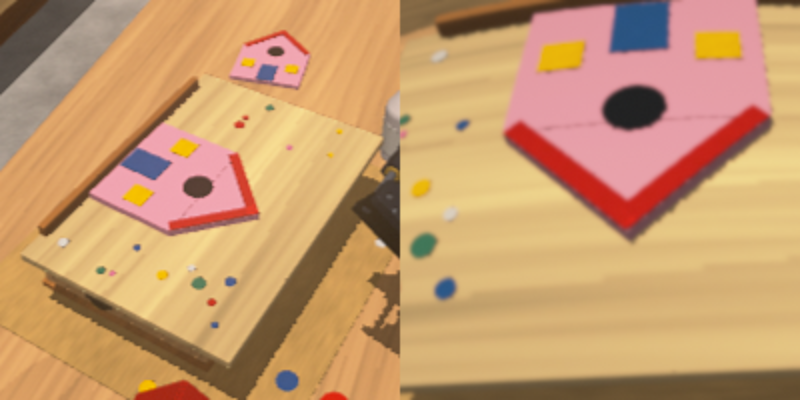

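```bash
python3 -m pendant '[[-0.011,-0.016,0.014,0],[-0.011,-0.016,0.014,0],[-0.011,-0.016,0.014,0],[-0.011,-0.016,0.014,0],[0,0,0,0]]';python3 -c "
from h import *
s=r.read_state();print(s['ee_pos'],np.round(s['joint_positions'],3),R.from_quat(s['eef_rot']).as_matrix().round(3))"
```

```text
time: 12.85
ee_pos: [0.4576, 0.1511, 0.075]
eef_rot: [0.949, -0.095, 0.299, 0.017]
ft_force: [-0.2, -0.4, 0.5]
width: 0.0004
grip_force: 0.0
[0.45759522 0.15108182 0.07498194] [ 0.753 -0.367 -1.357  2.38   0.186  0.415 -2.593] [[ 0.803 -0.19   0.564]
 [-0.17  -0.981 -0.089]
 [ 0.571 -0.025 -0.821]]
```

```bash
python3 -m pendant '[[-0.005,0,0.0075,-0.03],[-0.005,0,0.0075,-0.03],[0.01,0,0.007,0],[0.01,0,0.007,0],[0.0,0,0,0]]';python3 -c "
from h import *
s=r.read_state();print(s['ee_pos'],np.round(s['joint_positions'],3),R.from_quat(s['eef_rot']).as_matrix().round(3))"
```

```text
time: 13.27
ee_pos: [0.4786, 0.1403, 0.0667]
eef_rot: [0.952, -0.068, 0.299, 0.023]
ft_force: [-0.1, -0.2, -0.5]
width: 0.0008
grip_force: 0.0
[0.47864252 0.14034221 0.06671646] [ 0.904 -0.296 -1.457  2.364  0.319  0.372 -2.604] [[ 0.812 -0.144  0.566]
 [-0.116 -0.99  -0.085]
 [ 0.572  0.003 -0.82 ]]
```

```bash
python3 -m pendant '[[0,0,0,0.05],[0,0,0,0.05]]';python3 -c "
from h import *
s=r.read_state();print(s['ee_pos'],np.round(s['joint_positions'],3),R.from_quat(s['eef_rot']).as_matrix().round(3))"
```

```text
time: 13.43
ee_pos: [0.4763, 0.1411, 0.0661]
eef_rot: [0.947, -0.116, 0.299, 0.008]
ft_force: [-0.3, -0.2, -0.5]
width: 0.0004
grip_force: 0.0
[0.47631571 0.14106263 0.06613982] [ 0.916 -0.337 -1.46   2.367  0.202  0.361 -2.604] [[ 0.794 -0.224  0.564]
 [-0.215 -0.973 -0.084]
 [ 0.568 -0.055 -0.821]]
```

```bash
python3 -m pendant '[[0.007,0,0.005,0],[0.006,0,0.004,0],[0.003,0,0.002,0],[0,0,0,0]]';python3 -m pendant '[[0.002,0,-0.0024,0],[0.002,0,-0.0024,0],[0.002,0,-0.0024,0]]';python3 -c "
from h import *
s=r.read_state();print(s['ee_pos'],np.round(s['joint_positions'],3),R.from_quat(s['eef_rot']).as_matrix().round(3))"
```

```text
time: 13.77
ee_pos: [0.4912, 0.1327, 0.0715]
eef_rot: [0.948, -0.115, 0.298, 0.006]
ft_force: [-0.1, -0.2, 0.5]
width: 0.0006
grip_force: 0.0
time: 14.02
ee_pos: [0.4911, 0.132, 0.0804]
eef_rot: [0.948, -0.115, 0.298, 0.007]
ft_force: [-0.1, -0.5, 0.9]
width: 0.0002
grip_force: 0.0
[0.49110108 0.13201584 0.08035547] [ 0.896 -0.292 -1.398  2.339  0.245  0.388 -2.582] [[ 0.796 -0.221  0.563]
 [-0.213 -0.974 -0.081]
 [ 0.567 -0.055 -0.822]]
```

```bash
python3 -m pendant '[[0.003,0,0.001,0],[0.003,0,0.001,0],[0.003,0,-0.001,0],[0,0,0,0]]';python3 -c "
from h import *
s=r.read_state();print(s['ee_pos'],np.round(s['joint_positions'],3),R.from_quat(s['eef_rot']).as_matrix().round(3))
d=r.camera('side')['img'];e=r.camera('scene')['img']
cv2.imwrite('pics/s4.png',cv2.resize(np.hstack([d[130:330,170:370],e[130:330,170:370]]),(800,400))[...,::-1])"
```

```text
time: 14.35
ee_pos: [0.4995, 0.1301, 0.0849]
eef_rot: [0.947, -0.115, 0.298, 0.007]
ft_force: [1.2, -0.2, -0.1]
width: 0.0003
grip_force: 0.0
[0.49949355 0.13006579 0.08488734] [ 0.921 -0.276 -1.407  2.322  0.261  0.394 -2.577] [[ 0.796 -0.222  0.564]
 [-0.214 -0.974 -0.081]
 [ 0.567 -0.056 -0.822]]
```

View pics/s4.png

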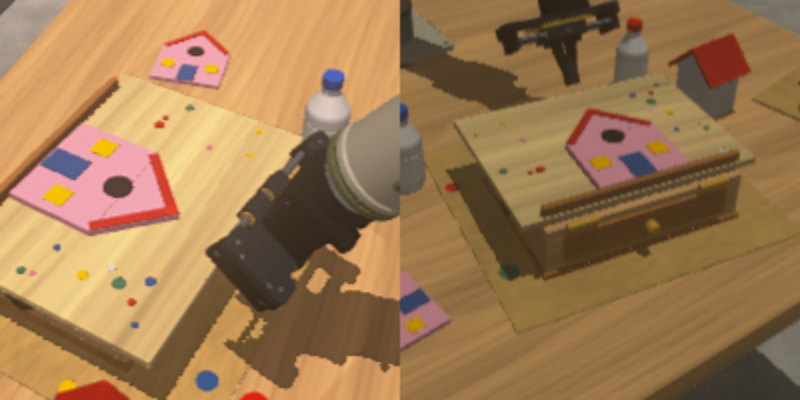

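```bash
python3 -m pendant '[[0.003,0,0.002,0],[0.003,0,0.002,0],[0,0,0,0]]';python3 -m pendant '[[0.003,0,0.002,0],[0.003,0,0.002,0],[0,0,0,0]]'
```

```text
time: 14.7
ee_pos: [0.5063, 0.1284, 0.0846]
eef_rot: [0.948, -0.115, 0.298, 0.007]
ft_force: [-0.3, 0.0, 0.0]
width: 0.0004
grip_force: 0.0
time: 14.95
ee_pos: [0.5123, 0.126, 0.0857]
eef_rot: [0.948, -0.114, 0.298, 0.007]
ft_force: [0.0, 0.1, 0.4]
width: 0.0005
grip_force: 0.0
```

Run:
```python
from h import *
s=r.read_state();M=R.from_quat(s['eef_rot']).as_matrix();p=s['ee_pos'];q=np.load('q.npy')
out=[]
for c in ['scene','wrist','side']:
    d=r.camera(c);f=projf if c=='wrist' else proj
    t=f(d,[p])[0];print(c,t)
    x0,y0=int(np.clip(t[0]-50,0,412)),int(np.clip(t[1]-38,0,308));k=4 if c!='side' else 4
    im=cv2.resize(d['img'][y0:y0+75,x0:x0+100],None,fx=4,fy=4)[...,::-1].copy()
    for P,col in ((p,(255,0,255)),(p+.011*M[:,2],(0,255,0)),(p+.0095*M[:,0],(255,255,0))):
        u=(f(d,[P])[0]-[x0,y0])*4;cv2.circle(im,(int(u[0]),int(u[1])),3,col,1)
    e=[tuple(int(v) for v in (f(d,board_pts(q,0,[[.26,y,.012]]))[0]-[x0,y0])*4) for y in (-.1,.15)]
    cv2.line(im,e[0],e[1],(0,0,255),1); out.append(im)
w=cv2.resize(d['img'],(400,300))[...,::-1]; d=r.camera('wrist');out.append(cv2.resize(d['img'],(400,300))[...,::-1])
cv2.imwrite('pics/z.png',np.vstack([np.hstack(out[:2]),np.hstack(out[2:])]))
```

```text
scene [258.98345245 179.97202854]
wrist [251.06047329 222.84271428]
side [277.09204385 253.33664253]
```

View pics/z.png

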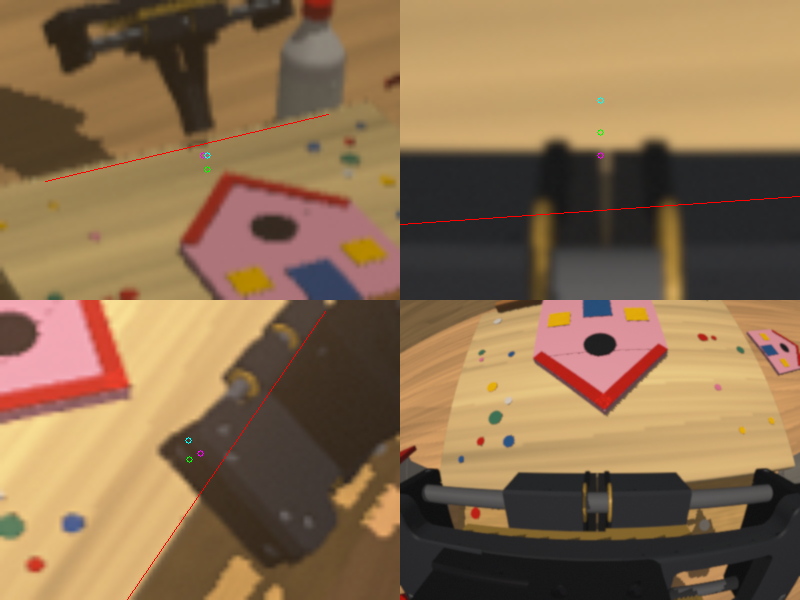

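Finger goes out of sight behind the board's free edge (scene crop (203,135)), with the TCP hidden below it. So the fingertips are under the edge, and the board sits somewhat higher than my fit. Now slowly upward until contact.

```bash
for i in 1 2; do python3 -m pendant '[[0.0017,0,-0.0025,0],[0.0017,0,-0.0025,0],[0.0017,0,-0.0025,0]]' | grep -E "pos|force"; done;  python3 -m pendant '[[0.0017,0,-0.0025,0],[0.0017,0,-0.0025,0]]'
```

```text
ee_pos: [0.5117, 0.126, 0.0947]
ft_force: [0.5, -0.5, -0.6]
grip_force: 0.0
ee_pos: [0.5117, 0.1256, 0.104]
ft_force: [0.2, -0.1, -0.4]
grip_force: 0.0
time: 15.82
ee_pos: [0.5116, 0.1252, 0.1101]
eef_rot: [0.948, -0.114, 0.298, 0.006]
ft_force: [0.2, -0.0, -0.0]
width: 0.0006
grip_force: 0.0
```

```bash
cat > fit.py <<'E'
from h import *
T=.012
LOC=np.array([[a,b,c] for a in (0,.26) for b in (-.18,.18) for c in (0,T)]+[[a,b,.028] for a in (0,.01) for b in (-.15,.15)])
def hull(p): return cv2.convexHull(p.astype(np.float32))[:,0]
def sil(c):
    d=r.camera(c); m=np.zeros((384,512),bool)
    for t in ("board","panel"):
        for o in r.outline_of(t,c):
            if o["score"]>.4 and (not m.any() or (m&o["mask"]).any() or cv2.dilate(m.astype(np.uint8),np.ones((5,5)))[o["mask"]].any()): m|=o["mask"]
    n,lab,st,_=cv2.connectedComponentsWithStats(m.astype(np.uint8))
    m=lab==1+np.argmax(st[1:,4])
    return d,hull(np.argwhere(m)[:,::-1])
ANG=np.linspace(0,2*np.pi,48,endpoint=False);U=np.c_[np.cos(ANG),np.sin(ANG)]
sup=lambda h:(h@U.T).max(0)      # support function of convex outline
def res(q,th,obs): return np.concatenate([sup(proj(d,board_pts(q,th,LOC)))-sup(h) for d,h in obs])
E
python3 - <<'E'
from fit import *
q0=np.load('q.npy')
O={c:sil(c) for c in ('scene','side')}
for n in (('scene',),('side',),('scene','side')):
    obs=[O[c] for c in n]
    s=least_squares(lambda q:res(q,0,obs),q0,loss='soft_l1');print(n,s.x.round(4),'rms',np.sqrt(np.mean(res(s.x,0,obs)**2)).round(2),board_pts(s.x,0,[[.26,0,0]]).round(4))
E
```

```text
('scene',) [ 0.7375  0.0759 -0.1616 -0.008 ] rms 0.87 [[0.4809 0.1177 0.069 ]]
('side',) [ 0.7709  0.0524 -0.1182 -0.0246] rms 1.8 [[0.5127 0.083  0.0524]]
('scene', 'side') [ 0.7537  0.0638 -0.1488  0.0024] rms 3.38 [[0.4966 0.1023 0.0794]]
```

Run:
```python
from h import *
d=r.camera('scene')
f=lambda P:(proj(d,[P])[0]-[170,130])*2+[400,0]
print('s2 tip',f([.485,.0893,.0737]),'s4 tip',f([.4995+.0062,.1301-.001,.0849-.009]))
s=r.read_state();M=R.from_quat(s['eef_rot']).as_matrix();p=s['ee_pos'];t=p+.011*M[:,2]
print('now tip',t,proj(d,[t,p,p-.05*M[:,2]]))
# dark pixels profile around the tip now
i=d['img'].astype(int);u=proj(d,[t])[0].astype(int)
for v in range(u[1]-22,u[1]+8,2): print(v,[int(i[v,x].sum()) for x in range(u[0]-12,u[0]+13,2)])
```

```text
s2 tip [548.89515812 105.38387334] s4 tip [576.89939643 102.74055947]
now tip [0.51778706 0.1241954  0.10057256] [[259.7012713  176.87566682]
 [258.85976979 173.44875227]
 [255.02596878 157.83605488]]
154 [317, 142, 105, 108, 110, 110, 169, 322, 324, 329, 329, 332, 332]
156 [317, 242, 100, 107, 129, 129, 162, 332, 332, 334, 335, 337, 343]
158 [325, 322, 102, 112, 129, 132, 160, 337, 337, 340, 346, 355, 359]
160 [338, 338, 254, 107, 118, 127, 150, 346, 354, 355, 353, 343, 337]
162 [339, 340, 328, 103, 114, 131, 124, 349, 343, 335, 335, 332, 331]
164 [333, 340, 349, 120, 110, 132, 124, 293, 332, 329, 331, 328, 332]
166 [346, 343, 337, 217, 109, 134, 174, 276, 325, 327, 331, 341, 349]
168 [333, 334, 329, 315, 261, 293, 324, 328, 337, 345, 350, 354, 355]
170 [323, 319, 317, 319, 323, 336, 344, 347, 349, 349, 350, 347, 346]
172 [314, 319, 328, 338, 344, 345, 344, 342, 342, 339, 336, 314, 349]
174 [333, 339, 338, 336, 336, 335, 333, 324, 347, 353, 380, 366, 366]
176 [334, 338, 339, 307, 279, 245, 393, 370, 371, 369, 362, 362, 359]
178 [363, 373, 378, 295, 375, 373, 367, 362, 357, 357, 357, 354, 348]
180 [380, 376, 369, 363, 359, 357, 360, 358, 353, 348, 345, 344, 351]
182 [362, 362, 361, 362, 355, 352, 349, 347, 349, 367, 375, 379, 380]
```

Run:
```python
from h import *
d=r.camera('scene')['img'];w=r.camera('wrist');sd=r.camera('side')['img']
print(w['xyz'],w['attitude'])
a=cv2.resize(d[140:215,215:300],(510,450),interpolation=cv2.INTER_CUBIC)
b=cv2.resize(w['img'][150:300,170:330],(290,272))
c=cv2.resize(sd[210:300,240:330],(290,178*1))
o=np.zeros((450,800,3),np.uint8);o[:,:510]=a;o[:272,510:]=b;o[272:,510:]=c
g=np.clip(o.astype(float)*1.5,0,255).astype(np.uint8)
cv2.imwrite('pics/z2.png',g[...,::-1])
```

```text
[0.46493164 0.12384164 0.29920073] [-0.6109317   0.77282502 -0.1150991   0.12749959]
```

View pics/z2.png

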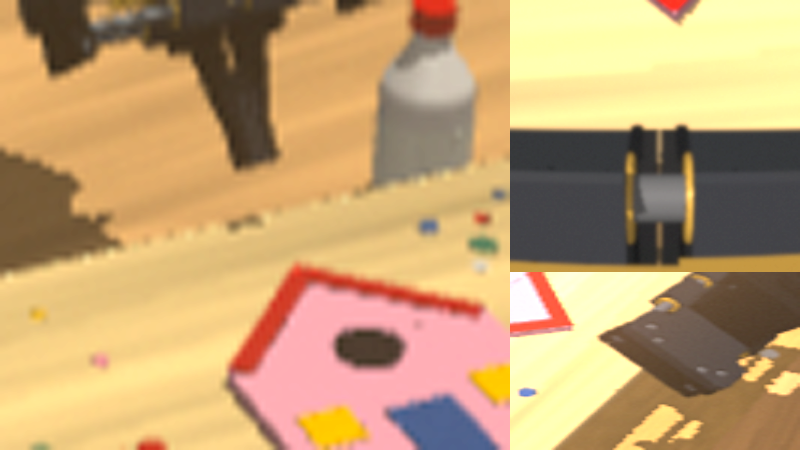

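Run:
```python
from h import *
d=r.camera('scene');print('base',proj(d,[[0,0,0],[0,0,.01]])*800/512)
s=r.camera('side');print('sidebase',proj(s,[[0,0,0]])*800/512)
w=r.camera('wrist');st=r.read_state();M=R.from_quat(st['eef_rot']).as_matrix();p=st['ee_pos']
print('wrist axis',[(k,projf(w,[p+k*M[:,2]])[0].round(1)) for k in (.011,0,-.019,-.05,-.08)])
print('in tool frame cam',M.T@(w['xyz']-p),(M.T@R.from_quat(w['attitude']).as_matrix()).round(3))
```

```text
base [[246.7512166  234.86539799]
 [246.30166017 231.38252395]]
sidebase [[819.03275276 472.2536661 ]]
wrist axis [(0.011, array([250.8, 217.6])), (0, array([250.8, 223.4])), (-0.019, array([250.6, 234.9])), (-0.05, array([250.3, 259.3])), (-0.08, array([249.9, 293.3]))]
in tool frame cam [ 0.0705191   0.00090524 -0.182043  ] [[-0.    -0.966 -0.26 ]
 [ 1.    -0.    -0.   ]
 [ 0.    -0.26   0.966]]
```

The fingers' visible end lies on the tool axis, but about 30 mm short of where the tip should be, and it is now above the board. This also explains the earlier contacts (end face touched at its bottom, lost at the top). I'll back off, go lower, and come in under the edge.

```bash
python3 -m pendant '[[-0.02,0,-0.0137,0],[-0.02,0,-0.0137,0],[-0.0123,0.0012,0.0178,0],[-0.0123,0.0012,0.0178,0],[-0.0123,0.0012,0.0178,0],[0,0,0,0]]';python3 -c "
from h import *
s=r.read_state();print(np.round(s['joint_positions'],3),R.from_quat(s['eef_rot']).as_matrix().round(3))"
```

```text
time: 16.97
ee_pos: [0.4639, 0.1304, 0.0503]
eef_rot: [0.947, -0.117, 0.299, 0.006]
ft_force: [-0.5, -0.8, -0.5]
width: 0.0005
grip_force: 0.0
[ 0.919 -0.354 -1.465  2.416  0.185  0.31  -2.601] [[ 0.794 -0.225  0.566]
 [-0.217 -0.973 -0.082]
 [ 0.568 -0.058 -0.821]]
```

```bash
python3 -m pendant '[[0.01,-0.003,0.0086,0],[0.01,-0.003,0.0086,0]]'|grep -E "pos|ft_|rot"; python3 -m pendant '[[0.008,-0.002,0.0065,0],[0.003,0,0,0],[0,0,0,0]]';python3 -m pendant '[[0.0017,0,-0.0025,0],[0.0017,0,-0.0025,0],[0.0017,0,-0.0025,0]]'
```

```text
ee_pos: [0.4806, 0.1286, 0.0583]
eef_rot: [0.948, -0.113, 0.298, 0.003]
ft_force: [-0.2, 0.7, 0.3]
time: 17.38
ee_pos: [0.4903, 0.1263, 0.0638]
eef_rot: [0.948, -0.113, 0.297, 0.0]
ft_force: [-0.0, -0.2, 0.6]
width: 0.0002
grip_force: 0.0
time: 17.63
ee_pos: [0.4892, 0.1257, 0.0723]
eef_rot: [0.948, -0.112, 0.297, 0.001]
ft_force: [0.1, -0.7, -0.5]
width: 0.0005
grip_force: 0.0
```

```bash
python3 -m pendant '[[-0.015,0,-0.011,0],[-0.01,0,-0.03,0],[0.017,0,-0.028,-0.1],[0,0,-0.03,-0.12],[0,0,-0.03,-0.12],[0,0,-0.03,-0.12],[0,0,0,-0.12],[0,0,0,-0.12]]';python3 -c "
from h import *
s=r.read_state();print(np.round(s['joint_positions'],3),R.from_quat(s['eef_rot']).as_matrix().round(3))"
```

```text
time: 18.3
ee_pos: [0.4215, 0.1352, 0.1589]
eef_rot: [0.94, 0.16, 0.286, 0.09]
ft_force: [0.5, -0.1, -1.2]
width: 0.0006
grip_force: 0.0
[ 0.052 -0.471 -0.695  2.388  0.195  0.689 -2.011] [[ 0.785  0.25   0.567]
 [ 0.353 -0.933 -0.077]
 [ 0.51   0.261 -0.82 ]]
```

```bash
T='[0,0,0,-0.122]'; python3 -m pendant '[[0,0,0,-0.122],[0,0,0,-0.122],[0,0,0,-0.122],[0,0,0,-0.122],[0,0,0,-0.122],[0,0,0,-0.122],[0,0,0,-0.122],[0,0,0,-0.122]]' >/dev/null;python3 -m pendant '[[0,0,0,-0.122],[0,0,0,-0.122],[0,0,0,-0.122],[0,0,0,-0.122],[0,0,0,-0.122],[0,0,0,-0.122],[0,0,0,-0.122],[0,0,0,-0.122]]' >/dev/null;python3 -m pendant '[[0,0,0,-0.122],[0,0,0,-0.122],[0,0,0,-0.122],[0,0,0,-0.122],[0,0,0,-0.122],[0,0,0,0]]';python3 -c "
from h import *
s=r.read_state();print(np.round(s['joint_positions'],3),R.from_quat(s['eef_rot']).as_matrix().round(3))"
```

```text
time: 20.13
ee_pos: [0.4214, 0.1339, 0.1575]
eef_rot: [0.116, 0.947, -0.005, 0.299]
ft_force: [0.2, 1.0, -1.2]
width: 0.0007
grip_force: 0.0
[-0.507 -0.403 -0.261  2.408  0.521  0.799  0.252] [[-0.794  0.223  0.565]
 [ 0.217  0.973 -0.079]
 [-0.567  0.06  -0.821]]
```

```bash
python3 -m pendant '[[-0.0032,0.003,0.0278,0],[-0.0032,0.003,0.0278,0],[-0.0032,0.003,0.0278,0],[0,0,0.012,0],[0,0,0.012,0]]'|grep -E "pos|ft_|rot"; python3 -m pendant '[[0,0,0.012,0],[0,0,0.01,0],[0,0,0,0]]'; python3 -c "
from h import *
s=r.read_state();print(np.round(s['joint_positions'],3))"
```

```text
ee_pos: [0.4922, 0.1313, 0.0741]
eef_rot: [0.122, 0.947, -0.004, 0.298]
ft_force: [0.5, 0.1, 0.5]
time: 20.8
ee_pos: [0.5036, 0.1296, 0.0552]
eef_rot: [0.121, 0.947, -0.004, 0.297]
ft_force: [-1.6, 0.4, -4.5]
width: 0.0006
grip_force: 1.6
[-0.37  -0.023 -0.258  2.376  0.921  0.513 -0.072]
```

```bash
python3 -m pendant '[[0,0,0.005,0],[-0.0012,0,-0.0015,0],[-0.0019,0.0002,-0.0023,0],[-0.0019,0.0002,-0.0023,0],[-0.0019,0.0002,-0.0023,0],[-0.0019,0.0002,-0.0023,0]]';  python3 -m pendant '[[-0.0019,0.0002,-0.0023,0],[-0.0019,0.0002,-0.0023,0],[-0.0019,0.0002,-0.0023,0],[-0.0019,0.0002,-0.0023,0]]'|grep -E "pos|ft|rot"; python3 -c "
from fit import *
o=sil('scene');q=np.load('q.npy')
s=least_squares(lambda v:res(v[:4],v[4],[o]),[.7375,.0759,-.1616,0,.05],bounds=([.7,.03,-.2,-.005,-.02],[.8,.1,-.1,.04,.8]),x_scale=[.01,.01,.01,.01,.1],loss='soft_l1');print(s.x,np.degrees(s.x[4]))"
```

```text
time: 21.3
ee_pos: [0.5069, 0.129, 0.0662]
eef_rot: [0.12, 0.947, -0.004, 0.298]
ft_force: [-6.2, 3.4, -9.4]
width: 0.0008
grip_force: 5.5
ee_pos: [0.5077, 0.1288, 0.0777]
eef_rot: [0.12, 0.947, -0.004, 0.298]
ft_force: [-4.7, 4.0, -11.5]
[ 0.73851034  0.07140565 -0.17286325 -0.005       0.0828311 ] 4.745872713159567
```

```bash
python3 -m pendant '[[-0.0021,0.0002,-0.0021,0],[-0.0021,0.0002,-0.0021,0],[-0.0021,0.0002,-0.0021,0],[-0.0021,0.0002,-0.0021,0],[-0.0021,0.0002,-0.0021,0],[-0.0021,0.0002,-0.0021,0],[-0.0021,0.0002,-0.0021,0],[-0.0021,0.0002,-0.0021,0]]'|grep -E "pos|ft|rot";  python3 -m pendant '[[-0.0021,0.0002,-0.0021,0],[-0.0021,0.0002,-0.0021,0],[-0.0021,0.0002,-0.0021,0],[-0.0021,0.0002,-0.0021,0],[-0.0021,0.0002,-0.0021,0],[-0.0021,0.0002,-0.0021,0],[-0.0021,0.0002,-0.0021,0],[-0.0024,0.0002,-0.0017,0]]'|grep -E "pos|ft|rot"; python3 -m pendant '[[-0.0024,0.0002,-0.0017,0],[-0.0024,0.0002,-0.0017,0],[-0.0024,0.0002,-0.0017,0],[-0.0024,0.0002,-0.0017,0],[-0.0024,0.0002,-0.0017,0],[-0.0024,0.0002,-0.0017,0],[-0.0024,0.0002,-0.0017,0],[-0.0024,0.0002,-0.0017,0]]';python3 -c "
from h import *
s=r.read_state();print(np.round(s['joint_positions'],3))"
```

```text
ee_pos: [0.5112, 0.1282, 0.1006]
eef_rot: [0.12, 0.947, -0.005, 0.297]
ft_force: [-10.2, 5.2, -9.9]
ee_pos: [0.5165, 0.1272, 0.1243]
eef_rot: [0.12, 0.947, -0.004, 0.297]
ft_force: [-6.0, 4.3, -10.0]
time: 23.78
ee_pos: [0.524, 0.1259, 0.1462]
eef_rot: [0.12, 0.947, -0.004, 0.297]
ft_force: [-8.8, 4.7, -8.7]
width: 0.0003
grip_force: 6.3
[-0.376 -0.155 -0.197  2.259  0.606  0.651  0.324]
```

```bash
python3 -m pendant '[[-0.0025,0.0002,-0.0016,0],[-0.0025,0.0002,-0.0016,0],[-0.0025,0.0002,-0.0016,0],[-0.0025,0.0002,-0.0016,0],[-0.0025,0.0002,-0.0016,0],[-0.0025,0.0002,-0.0016,0],[-0.0025,0.0002,-0.0015,0],[-0.0026,0.0002,-0.0014,0]]'|grep -E "pos|ft|rot";  python3 -m pendant '[[-0.0027,0.0002,-0.0013,0],[-0.0027,0.0002,-0.0013,0],[-0.0027,0.0002,-0.0013,0],[-0.0027,0.0002,-0.0013,0],[-0.0027,0.0002,-0.0013,0],[-0.0027,0.0002,-0.0013,0],[-0.0027,0.0002,-0.0013,0],[-0.0027,0.0002,-0.0013,0]]'|grep -E "pos|ft|rot"; python3 -m pendant '[[-0.0028,0.0002,-0.0011,0],[-0.0028,0.0002,-0.0011,0],[-0.0028,0.0002,-0.0011,0],[-0.0028,0.0002,-0.0011,0],[-0.0028,0.0002,-0.0010,0],[-0.0028,0.0002,-0.0010,0],[-0.0029,0.0002,-0.0009,0],[-0.0029,0.0002,-0.0009,0]]';python3 -c "
from fit import *
print(np.round(r.read_state()['joint_positions'],3))
o=sil('scene')
s=least_squares(lambda v:res(v[:4],v[4],[o]),[.7375,.0759,-.1616,0,.6],bounds=([.7,.03,-.2,-.01,-.02],[.8,.1,-.1,.04,1]),x_scale=[.01,.01,.01,.01,.1],loss='soft_l1');print(s.x,np.degrees(s.x[4]))"
```

```text
ee_pos: [0.5335, 0.1243, 0.1682]
eef_rot: [0.12, 0.947, -0.004, 0.297]
ft_force: [-6.8, 5.5, -8.9]
ee_pos: [0.5451, 0.1222, 0.1892]
eef_rot: [0.12, 0.947, -0.004, 0.297]
ft_force: [-6.7, 7.1, -8.2]
time: 25.78
ee_pos: [0.5588, 0.1199, 0.209]
eef_rot: [0.119, 0.947, -0.004, 0.297]
ft_force: [-6.7, 7.5, -7.1]
width: 0.0004
grip_force: 5.6
[-0.374 -0.163 -0.135  2.123  0.497  0.744  0.512]
[ 0.73326672  0.07760156 -0.17125874 -0.00859142  0.63513415] 36.390506288674736
```

```bash
python3 -m pendant '[[-0.0029,0,-0.0008,0],[-0.0029,0,-0.0008,0],[-0.0029,0,-0.0007,0],[-0.0029,0,-0.0007,0],[-0.0029,0,-0.0007,0],[-0.003,0,-0.0006,0],[-0.003,0,-0.0006,0],[-0.003,0,-0.0006,0]]'|grep -E "pos|ft|rot";  python3 -m pendant '[[-0.003,0,-0.0005,0],[-0.003,0,-0.0005,0],[0,0,0,0]]'; python3 -m pendant '[[0.03,0,0,0],[0.03,0,0,0],[0,0,0,0],[0,0,0,0],[0,0,0,0],[0,0,0,0],[0,0,0,0],[0,0,0,0]]'; python3 -c "
from fit import *
o=[sil('scene')];p=[sil('side')]
for n in (o,p,o+p):
  s=least_squares(lambda v:res(v[:4],v[4],n),[.7375,.0759,-.1616,0,.6],bounds=([.7,.03,-.2,-.01,-.02],[.8,.1,-.1,.04,1]),x_scale=[.01,.01,.01,.01,.1],loss='soft_l1');print(s.x,np.degrees(s.x[4]),s.cost)"
```

```text
ee_pos: [0.5744, 0.1162, 0.2275]
eef_rot: [0.119, 0.947, -0.003, 0.298]
ft_force: [-10.1, 7.9, -4.1]
time: 26.85
ee_pos: [0.5791, 0.1147, 0.2323]
eef_rot: [0.119, 0.947, -0.003, 0.298]
ft_force: [-9.9, 8.7, -1.6]
width: 0.0002
grip_force: 5.6
time: 27.52
ee_pos: [0.5338, 0.1252, 0.1991]
eef_rot: [0.12, 0.947, -0.004, 0.299]
ft_force: [-0.6, 0.0, 0.2]
width: 0.0004
grip_force: 0.0
[ 0.73801023  0.07351067 -0.16251362 -0.00801839  0.67078391] 38.43308676620504 4.405818951834045
[ 0.75726359  0.0490443  -0.16360058 -0.0090332   0.67360193] 38.59454792094271 4.609762446149077
[ 0.75114918  0.06111861 -0.16047189  0.00113174  0.67941837] 38.92780506016576 76.42724989871996
```

```bash
python3 -m pendant '[[-0.015,0,0,0],[-0.015,0,0,0],[-0.005,0,0,0],[-0.003,0,0,0],[-0.003,0,0,0],[-0.003,0,0,0],[-0.003,0,0,0],[-0.003,0,0,0]]'|grep -E "pos|ft|rot";  python3 -m pendant '[[-0.003,0,0,0],[-0.003,0,0,0],[-0.003,0,0,0],[-0.003,0,-0.0003,0],[-0.003,0,-0.0005,0],[-0.003,0,-0.0005,0],[-0.0025,0,-0.0004,0],[0,0,0,0]]'
```

```text
ee_pos: [0.5709, 0.1151, 0.225]
eef_rot: [0.119, 0.947, -0.005, 0.297]
ft_force: [-13.3, 4.1, 0.5]
time: 29.15
ee_pos: [0.5863, 0.1116, 0.2382]
eef_rot: [0.119, 0.947, -0.004, 0.297]
ft_force: [-12.7, 5.3, -1.9]
width: 0.0005
grip_force: 5.6
```

```bash
python3 -m pendant '[[0.03,0,0,0],[0.03,0,0,0],[0.02,0,0,0],[0.02,0,0,0],[0.02,0,0,0],[0,0,0,0],[0,0,0,0],[0,0,0,0]]'; python3 -c "
from fit import *
O=[sil('scene')];P=[sil('side')]
for n in (O,P):
  s=least_squares(lambda v:res(v[:4],v[4],n),[.7375,.0759,-.1616,0,.6],bounds=([.7,.03,-.2,-.01,-.02],[.8,.1,-.1,.04,1]),x_scale=[.01,.01,.01,.01,.1],loss='soft_l1');print(s.x,np.degrees(s.x[4]),s.cost)
for c in ('scene','side'):
  for t in ('panel','red_bottle','blue_bottle','birdhouse'):
    print(c,t,[(round(o['score'],2),np.round(o['bbox'])) for o in r.outline_of(t,c)[:2]])
a=[r.camera(c)['img'] for c in ('scene','side')]
cv2.imwrite('pics/end.png',cv2.resize(np.hstack([a[0][90:330,140:400],a[1][130:370,110:370]]),(800,370))[...,::-1])"
```

```text
time: 29.82
ee_pos: [0.4937, 0.1365, 0.1724]
eef_rot: [0.12, 0.947, -0.004, 0.3]
ft_force: [-0.6, 0.2, 0.9]
width: -0.0001
grip_force: 0.0
[ 0.73275321  0.08082772 -0.1649493  -0.01        0.6983242 ] 40.01102935000102 3.3150128703698676
[ 0.75591896  0.05334772 -0.16532547 -0.00738446  0.71374953] 40.89483596589493 7.600974894824837
scene panel [(0.8, array([291., 196.,  53.,  69.])), (0.76, array([165., 287.,  61.,  42.]))]
scene red_bottle []
scene blue_bottle [(0.56, array([172., 204.,  23.,  43.]))]
scene birdhouse [(0.56, array([334., 160.,  15.,  30.]))]
side panel [(0.79, array([202., 200.,  66.,  46.])), (0.44, array([269., 160.,  34.,  19.]))]
side red_bottle [(0.74, array([294., 354.,  33.,  60.]))]
side blue_bottle []
side birdhouse [(0.59, array([213., 352.,  76.,  64.]))]
```

View pics/end.png

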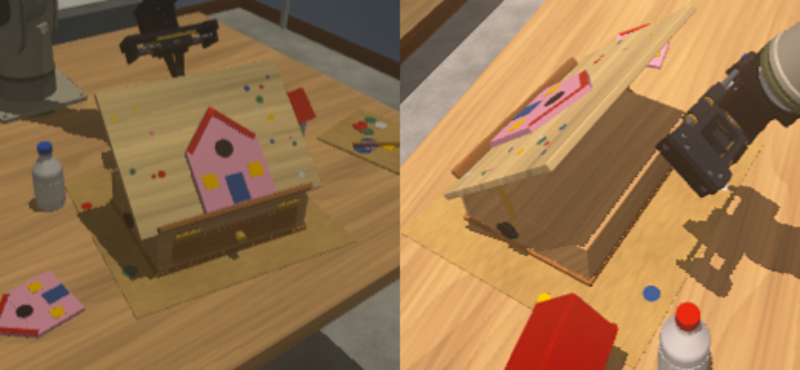

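The picture shows the board standing free at about 40° with the panel on it at the ledge (scene crop (230,165)). The red bottle (685,335) and birdhouse (565,335) show in the side view and the blue bottle (45,180) in the scene view, all unmoved, and the gripper is clear.

```bash
python3 -m pendant '[[0.01,0,-0.02,0],[0,0,-0.02,0],[0,0,0,0],[0,0,0,0],[0,0,0,0],[0,0,0,0]]'; python3 -c "
from bench import r
print(r.close_job())"
```

```text
time: 31.12
ee_pos: [0.4626, 0.1415, 0.1981]
eef_rot: [0.12, 0.947, -0.005, 0.299]
ft_force: [0.3, -0.6, 0.4]
width: 0.0006
grip_force: 0.0
the job is handed in; nothing more can be done
None
```

The board stands by itself at about 40° (camera fits gave 40.0° and 40.9° after letting go). The panel is on the board at its ledge and was not touched, the bottles and birdhouse have not moved, and the job was handed in at 31 s with the gripper clear.

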